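Shim a rocking bench scale with a wedge

TASK

The bench scale rocks because its front right foot, the one nearest the wooden wedge, does not reach the table. Push the wedge over the table, thin end first, under that foot until it is snug and carries the scale, without picking it up, jacking that corner up or shoving the scale along. Then press down firmly on that corner of the scale with the fingertips for a moment, to prove that it no longer rocks; leave the wedge in place and everything else where it stands.

Things in the scene. Friction and masses are not known exactly. Their poses are not given: they have to be found in the camera images.
- wedge: Loose pale wooden wedge lying flat, 110 mm long, 38 mm wide, about 50 g, 20 mm high at its thick end, sloping evenly down to 2 mm at its thin end. Origin: centre of its flat underside, on the table. Its x axis runs along its length from the thick end to the thin end, z up. It is only pushed, never lifted.
- wedge_back (a point): Middle of the upright flat end face at the wedge's thick end (38 mm wide, 20 mm high), 10 mm above the table: the face to push on. It lies 55 mm behind the wedge's origin.
- scale: Loose low white bench scale with a round steel pan, about 3 kg, housing 215 x 230 mm, flat top 62 mm above the table, underside of the housing 24 mm above it (the wedge passes below). Origin: on the table under the middle of the four feet. Its x axis points from the front (the display) to the back, y to the scale's left, z up. It slides if pushed sideways with some 15 N.
- scale_feet (a point): The scale's origin again, the middle of its four round black rubber feet with domed undersides, 25 mm across, at x = +-78, y = +-92 mm in the scale's axes. By itself the scale stands level on three of them; when some 4 N press on its front right corner it rocks over onto the fourth.
- under_foot (a point): Point on the table straight below the centre of the front right foot (x -78, y -92 mm). This foot is screwed in too far and stuck; its underside hangs 4.5 to 9 mm above the table, differing from start to start. The wedge lies to the scale's right, its thin end about towards the foot. It slides with less than 1 N until it meets the foot, then the resistance climbs past 4 N within a few mm.
- scale_corner (a point): Point on the flat top of the scale's housing, 62 mm above the table, almost straight above the front right foot: where to press down. The top is bare from here for 15 mm to the front edge, 25 mm to the right edge and 40 mm to the pan, which stands 9 mm higher.
- white_jar: Bystander: loose white screw-cap jar, 42 mm across, 64 mm tall; origin at the centre of its underside. To be left alone.
- painted_egg: Bystander: loose green and yellow painted wooden egg, 42 mm across, 54 mm tall; origin at the centre of its underside. To be left alone.
- pot_pink: Bystander: loose small clear pot of pink paint, 50 x 59 x 30 mm; origin at the centre of its underside. To be left alone.
- sanding_block: Bystander: loose cork sanding block, 56 x 85 x 24 mm; origin at the centre of its underside. To be left alone.
- eraser: Bystander: loose blue and white eraser, 20 x 42 x 13 mm; origin at the centre of its underside. To be left alone.
- pot_green: Bystander: loose small clear pot of pale green paint, 50 x 59 x 30 mm; origin at the centre of its underside. To be left alone.
There are look-alikes about, which are no part of the job. What is shaped like the wedge but orange or pink is not meant.

How it is judged:
By the outcome, as a careful person would: the job done as asked, in the order asked, and still so for the second after the job is handed in, with the robot touching nothing.
It also fails if it takes over 58 s, if anything falls off the work surface, if the arm or the gripper's body presses on something with over 40 N, if the wrist force passes 120 N, or if a joint passes its speed limit or range.

ROBOT

A 7-joint arm with a two-finger parallel gripper is mounted at the origin on a cart in front of the work surface, level with it; the furniture and walls round the work are solid. World frame = base frame: x ahead of the robot, y to its left, z up, the work surface at z = 0. Lengths are in m, angles in degrees, forces in N, time in s.
With the tool pointing down it reaches from about 0.4 to 0.9 m from the base axis. Payload 5.5 kg.
Tool frame: the origin (TCP) lies at the very end of the fingers, on their centre line; the grasp point (between the pads) lies 19 mm behind it; z points along the fingers, y is the direction in which the jaws open and shut (so a half turn about z gives the same grasp; the last joint's range is limited). The gripper opens to 85 mm and grips with 20 to 120 N. Pads are 22 mm wide; open, the fingers measure 114 mm over their backs; the gripper's body (76 mm by 85 mm) begins 54 mm behind the grasp point. The pads swing forward as they close: fully open they stand 13 mm farther back than shut.
Start: joints at [-51.326, 28.699, -24.465, 88.831, 12.651, 65.22, -12.049], TCP at [0.26, 0.596, 0.231] pointing down, gripper open.
Joint ranges: [-164.97, 164.97], [-17.58, 116.51], [-87.97, 89.64], [11.32, 138.91], [-80.73, 260.73], [10.89, 115.49], [-147.41, 147.41]. Speed limits (degrees/s): [147.25, 147.25, 180, 180, 180, 180, 180].

INTERFACE

Orientations are given as [roll, pitch, yaw] about the fixed x, y, z axes, in that order (R = Rz(yaw) Ry(pitch) Rx(roll)).
In Python, from rig import observe, imaging, ctrl gives the robot as it stands.
- The arm moves only by the tool carry_out, never from a script. Its argument "moves" is a list that holds one entry, the list of rows, each a list of 5 numbers: the opening, from 0 (shut) to 1 (fully open), then the shift along the tool's x, y, z in mm, then the turn about the tool's z in rad. A call has 1 to 10 rows; each row is the pose to reach, as a shift and turn from the pose measured when the call began, along the tool's axes at that moment; what a row does not reach only later rows make up. A row lasts 1/8 s, in which the tool goes at most 62.5 mm and 10.7 degrees, less where a joint would pass 70% of its speed; a pose out of reach is approached as far as the arm can. A call with a gripper value outside its range is refused whole. The fingers move at their own pace and stop on an object; "force" is the grip in N (left out, the last holds). Time passes only in rows, so rows that repeat a pose let the fingers close. It gives the time, the measured TCP pose, the force and the opening at its end, in the units of the state.
- observe(): the state, without advancing time (a new reading comes with each control period).
- imaging.read_camera(name): name is "scene" or "top" or "wrist"; returns a dict with "img" (400x640x3 uint8, blue, green, red), "fx", "fy", "cx", "cy" (pixels), "extrinsics" (4x4, takes a point from camera to world coordinates). Camera axes: x right, y up, looking along -z (the intrinsics and any distortion apply to the point x, -y, -z); pixel columns grow to the right and rows downward; lengths in m; the calibration is good to about 2 mm. A picture is of the moment at which its call begins. There is no depth.
- ctrl.hand_in(): hands the job in, once; it reports no verdict.
Trained networks look in a picture, given as the dict that the camera call returned (one of the last four; its "shot" number tells which), for a name from the list of things; names that differ only in an ending like _2 or _b are one class to them, and where a whole thing is asked for, a point or a joint stands for the part that bears it (a point fixed in the world has none). Each returns a list of dicts, best first, with "score" (0 to 1); they miss things now and then, are a little off and sometimes report something else, mostly with a low value. They report only what shows in the picture. A call takes as long as a camera call. They do not tell look-alikes from the thing itself.
- imaging.masks_of(label, picture): "mask" (400x640 bool, what is visible of it) and "extent" ([left, top, right, bottom] in pixels, round what is visible of it).
- imaging.spot_point(label, picture): "uv" ([column, row] in pixels: a listed point, or the origin of a listed thing).
The state is a dict: "clock": time; "qpos": joint angles; "qd": joint speeds; "joint_efforts": joint torques, N m; "ee_pos": TCP position; "ee_rot": TCP orientation; "ft_force": force on the tool from outside, world axes, zero at the start; "torque": the same for the moment, N m; "gripper_width": finger opening in m.
Only numpy, scipy, OpenCV 4.12 (cv2) and the standard library are available. Lean on these libraries where they do the work, as an engineer would, in place of code of your own. Each camera call takes 0.05 s, during which the arm holds its last target.

## Working session

There is one attempt and no reset: what is moved stays moved. The work goes in short steps, Python scripts to look and compute and a tool call to move; the robot and the scene stay as the last step left them, time stands still between calls to the robot, and variables do not carry over. Pictures are saved under pics/ and viewed, and the job is handed in when it is done.

Besides the shell and the picture viewer there is one more tool, called after ">>>" in YAML: its name, and indented under it one key for each argument. carry_out: Moves the arm, as the interface text tells. Its arguments: {"type":"object","properties":{"moves":{"type":"array","items":{"type":"array","items":{"type":"array","items":{"type":"number"}}}},"force":{"type":"number"}},"required":["moves"]}

```bash
ls; mkdir -p pics; cat > h.py <<'E'
import numpy as np, cv2
from rig import observe, imaging, ctrl
def ray(p,uv):
    E=np.array(p["extrinsics"]); d=np.array([(uv[0]-p["cx"])/p["fx"],-(uv[1]-p["cy"])/p["fy"],-1.0])
    return E[:3,3],E[:3,:3]@d
def onz(p,uv,z=0.):
    o,d=ray(p,uv); return o+d*(z-o[2])/d[2]
def proj(p,X):
    E=np.array(p["extrinsics"]); c=E[:3,:3].T@(np.array(X)-E[:3,3])
    return np.array([p["cx"]+p["fx"]*c[0]/-c[2], p["cy"]-p["fy"]*c[1]/-c[2]])
E
python3 - <<'E'
from h import *
s=observe();print(s)
for n in ["scene","top","wrist"]:
    p=imaging.read_camera(n);cv2.imwrite(f"pics/{n}0.png",p["img"])
    print(n,[k for k in p],p["fx"],p["cx"],p["cy"],np.round(p["extrinsics"],3).tolist())
    for l,z in [("wedge",0),("wedge_back",.01),("scale",0),("under_foot",0),("scale_corner",.062),("scale_feet",0)]:
        for r in imaging.spot_point(l,p)[:4]: print(l,np.round(r["uv"],1),round(r["score"],2),np.round(onz(p,r["uv"],z),4))
E
```

```text
pics
{'clock': 0.0, 'qpos': array([-51.32830743,  28.7549479 , -24.45331021,  88.89163322,
        12.64983604,  65.22027102, -12.04980452]), 'qd': array([-0.04466515,  0.03132619, -0.02619262, -0.08005686, -0.01899045,
        0.01921644, -0.01625518]), 'joint_efforts': array([-1.08586093e-03, -5.69517088e+01, -5.81741229e+00, -2.80941600e+01,
        1.04686050e-02,  1.17438077e-02,  2.16505828e-05]), 'ee_pos': array([0.25989251, 0.59501625, 0.23024566]), 'ee_rot': array([-1.79886518e+02, -4.92300444e-03,  1.56410740e+02]), 'ft_force': array([ 0.37247902, -0.16022586,  0.21036844]), 'torque': array([-0.0275517 , -0.04209518,  0.01113846]), 'gripper_width': 0.08550490231152805}
scene ['img', 'fx', 'fy', 'cx', 'cy', 'extrinsics', 'shot'] 438.4930427297667 321.1404861604146 199.90450954924773 [[0.613, 0.579, -0.537, -0.212], [-0.79, 0.439, -0.429, -0.629], [-0.013, 0.687, 0.727, 1.161], [0.0, 0.0, 0.0, 1.0]]
wedge [312.7 267.2] 0.65 [ 0.3969 -0.103   0.    ]
wedge [312.3 230.1] 0.53 [ 0.5154 -0.0067  0.    ]
wedge [439.6 231.6] 0.5 [ 0.7721 -0.3552  0.    ]
wedge_back [322.7 277.1] 0.
[... 637 characters left out ...]
 [322.4 229.3] 0.81 [ 0.5178 -0.0075  0.    ]
wedge [350.5 262.8] 0.81 [ 0.3897 -0.1079  0.    ]
wedge [412.3 160.6] 0.59 [ 0.774  -0.3636  0.    ]
wedge_back [333.6 224.3] 0.74 [ 0.5342 -0.0499  0.01  ]
wedge_back [410.8 146.8] 0.71 [ 0.8264 -0.3591  0.01  ]
wedge_back [362.9 266.3] 0.7 [ 0.3752 -0.1522  0.01  ]
wedge_back [262.6 216.3] 0.16 [0.5725 0.2157 0.01  ]
scale [259.6 216.6] 0.77 [0.5731 0.2284 0.    ]
scale_corner [285.2 230.7] 0.59 [0.5099 0.128  0.062 ]
wrist ['img', 'fx', 'fy', 'cx', 'cy', 'extrinsics', 'shot'] 283.9367712984725 321.5136949701257 199.2266092610435 [[0.399, -0.868, -0.297, 0.185], [0.917, 0.378, 0.128, 0.629], [0.001, -0.323, 0.946, 0.375], [0.0, 0.0, 0.0, 1.0]]
```

View pics/scene0.png

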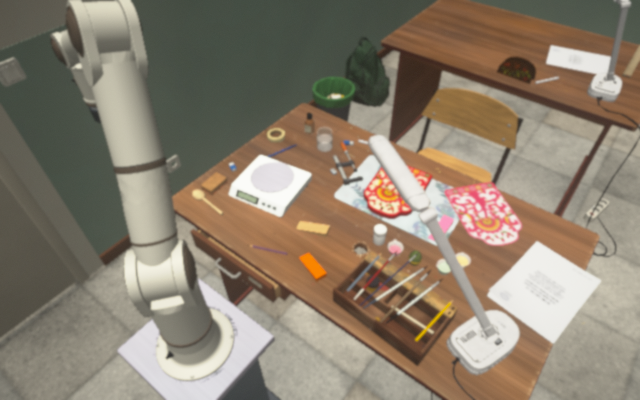

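View pics/top0.png

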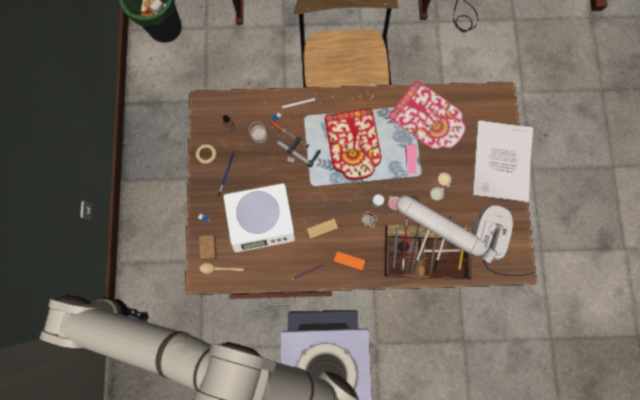

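```bash
python3 - <<'E'
import cv2
a=cv2.imread("pics/scene0.png")[150:310,220:420];b=cv2.imread("pics/top0.png")[150:290,200:400]
cv2.imwrite("pics/c1.png",cv2.resize(a,None,fx=3.7,fy=3.7,interpolation=cv2.INTER_CUBIC))
cv2.imwrite("pics/c2.png",cv2.resize(b,None,fx=4,fy=4,interpolation=cv2.INTER_CUBIC))
E
```

```text
(no output)
```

View pics/c1.png

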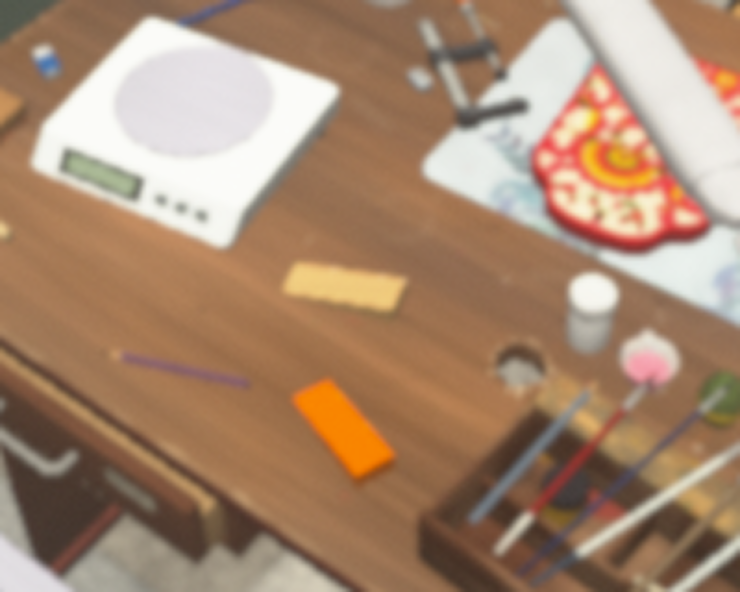

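View pics/c2.png

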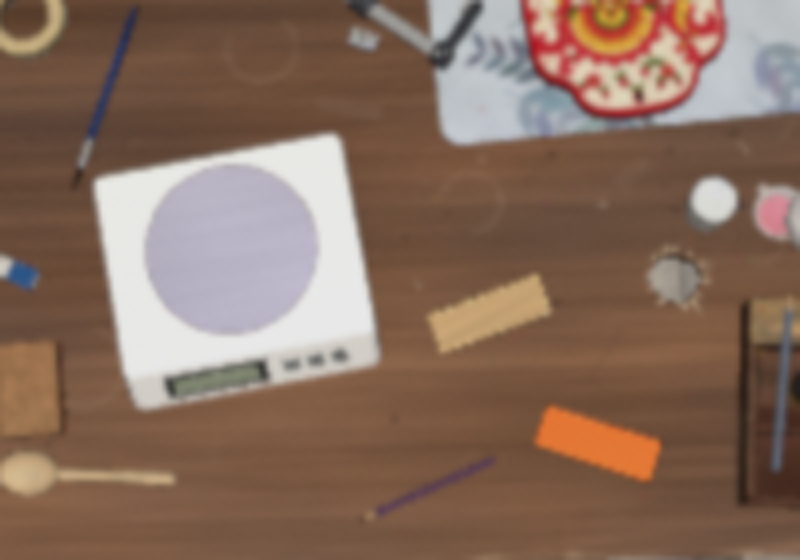

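Candidates for the wedge are tan at scene (313,228) / top (322,229), orange at top (350,262) and pink at top (411,160). The tan one fits the description: pale wood, to the scale's right, with its thin end towards the scale. The crop confirms it. Before approaching I'll check where the lamp head is and get a closer view.

```bash
cat >> h.py <<'E'
from scipy.spatial.transform import Rotation as Ro
def tri(prs):
    A=np.zeros((3,3));b=np.zeros(3)
    for p,uv in prs:
        o,d=ray(p,uv);d/=np.linalg.norm(d);M=np.eye(3)-np.outer(d,d);A+=M;b+=M@o
    return np.linalg.solve(A,b)
def shift(x,y,z,yaw):
    s=observe();R=Ro.from_euler('xyz',s["ee_rot"],degrees=True).as_matrix()
    d=R.T@(np.array([x,y,z])-s["ee_pos"])*1000
    dy=(yaw-s["ee_rot"][2]+180)%360-180
    print("at",np.round(s["ee_pos"],4),np.round(s["ee_rot"],2),"t",s["clock"],"shift",np.round(d,1),"turn",round(-np.radians(dy),3))
E
python3 - <<'E'
from h import *
p=imaging.read_camera("scene");q=imaging.read_camera("top")
print(tri([(p,(378,146)),(q,(394,203))]),tri([(p,(427,213)),(q,(432,215))]))
shift(.53,-.11,.2,105)
E
```

```text
[ 0.53954568 -0.2048114   0.45123113] [ 0.53110729 -0.3579009   0.30626977]
at [0.2601 0.5957 0.2313] [180.    -0.   156.41] t 1.15 shift [-529.7 -538.7   31.3] turn 0.897
```

```bash
python3 - <<'E'
from h import *
shift(.53,-.02,.22,105)
E
```

```text
at [0.2601 0.5957 0.2313] [180.    -0.   156.41] t 1.15 shift [-493.7 -456.2   11.3] turn 0.897
```

>>> carry_out:
  moves:
    - [[0.3,-55,-50,1,0.1],[0.3,-100,-92,2,0.2],[0.3,-150,-139,3,0.3],[0.3,-200,-185,4,0.4],[0.3,-250,-231,5,0.5],[0.3,-300,-277,6,0.6],[0.3,-350,-323,8,0.7],[0.3,-400,-370,9,0.8],[0.3,-450,-415,10,0.9],[0.3,-494,-456,11,0.9]]

```text
clock: 2.4
ee_pos: [0.5122, 0.0218, 0.2216]
ee_rot: [179.9, 0.0, 104.8]
ft_force: [0.8, 0.7, -0.3]
gripper_width: 0.0256
```

```bash
cat > look.py <<'E'
from h import *
import sys
n=sys.argv[1]
s=observe();print(s["clock"],np.round(s["ee_pos"],4),np.round(s["ee_rot"],2),np.round(s["ft_force"],2),s["gripper_width"])
p=imaging.read_camera("wrist");cv2.imwrite(f"pics/{n}.png",p["img"])
for l,z in [("wedge",0),("wedge_back",.01),("scale",0),("under_foot",0),("scale_corner",.062)]:
    for r in imaging.spot_point(l,p)[:4]: print(l,np.round(r["uv"],1),round(r["score"],2),np.round(onz(p,r["uv"],z),4))
E
python3 look.py w1
```

```text
2.4 [0.5122 0.0218 0.2216] [1.7992e+02 1.0000e-02 1.0481e+02] [ 0.85  0.71 -0.33] 0.025610827826521635
wedge [322.7 189.9] 0.74 [ 0.5227 -0.0047  0.    ]
wedge [218.9 233.4] 0.71 [ 0.3975 -0.1043  0.    ]
wedge_back [323.7 233.2] 0.98 [ 0.5393 -0.0615  0.01  ]
wedge_back [198.2 262.4] 0.57 [ 0.3781 -0.1516  0.01  ]
scale [418.8   7.6] 0.93 [0.571  0.2256 0.    ]
scale_corner [352.2  85.3] 0.69 [0.5178 0.1256 0.062 ]
```

View pics/w1.png

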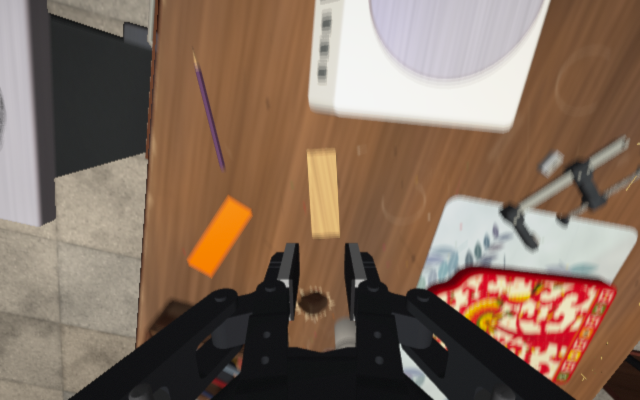

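```bash
cat > geo.py <<'E'
from h import *
def wedge(p,ref):
    img=p["img"];hsv=cv2.cvtColor(img,cv2.COLOR_BGR2HSV)
    best=None
    for r in imaging.masks_of("wedge",p):
        m=r["mask"]; c=np.median(hsv[m],0); e=r["extent"]
        print("mask",c,e,round(r["score"],2))
    ms=[r for r in imaging.masks_of("wedge",p)]
    for r in ms:
        v,u=np.nonzero(r["mask"]);P=onz(p,(u.mean(),v.mean()),.008)
        if np.linalg.norm(P[:2]-np.array(ref))<.04:
            m=r["mask"].astype(np.uint8);c=max(cv2.findContours(m,0,2)[0],key=cv2.contourArea)[:,0]
            W=np.array([onz(p,x,.008)[:2] for x in c+0.0])*1000
            rc=cv2.minAreaRect(W.astype(np.float32));print("wedge rect",rc);print(np.round(cv2.boxPoints(rc),1).tolist())
            b=cv2.boxPoints(cv2.minAreaRect(c.astype(np.float32)));print("img box",np.round(b,1).tolist())
def scale(p):
    for r in imaging.masks_of("scale",p)[:1]:
        m=r["mask"].astype(np.uint8);c=max(cv2.findContours(m,0,2)[0],key=cv2.contourArea)[:,0]
        W=np.array([onz(p,x,.062)[:2] for x in c+0.0])*1000
        rc=cv2.minAreaRect(W.astype(np.float32));print("scale rect",rc,r["extent"]);print(np.round(cv2.boxPoints(rc),1).tolist())
E
python3 - <<'E'
from geo import *
for n in ["wrist","top","scene"]:
    print(n);p=imaging.read_camera(n);wedge(p,(.522,-.005));scale(p)
    if n=="wrist":
        cv2.imwrite("pics/w2.png",cv2.resize(p["img"][0:250,270:520],None,fx=2.4,fy=2.4,interpolation=cv2.INTER_CUBIC))
        for l,z in [("wedge",0),("wedge_back",.01),("scale_corner",.062)]:
            for r in imaging.spot_point(l,p)[:2]: print(l,np.round(r["uv"],1),np.round(onz(p,r["uv"],z),4))
E
```

```text
wrist
mask [ 16. 250. 242.] [186.0, 201.1, 252.7, 272.8] 0.84
scale rect ((574.566650390625, 168.7605743408203), (213.745849609375, 113.7113037109375), 10.626455307006836) [309.2, 0.5, 553.6, 131.2]
[[459.0, 204.89999389648438], [480.0, 93.19999694824219], [690.0999755859375, 132.60000610351562], [669.0999755859375, 244.3000030517578]]
wedge [218.3 236.9] [ 0.3962 -0.1067  0.    ]
wedge [322.8 194.2] [ 0.5228 -0.007   0.    ]
wedge_back [325.2 238.9] [ 0.542  -0.0657  0.01  ]
wedge_back [199.4 266.1] [ 0.3795 -0.154   0.01  ]
scale_corner [352.6  87.5] [0.517  0.1269 0.062 ]
top
mask [171.  99. 225.] [405.1, 148.5, 417.0, 175.6] 0.73
mask [ 11. 196. 224.] [341.0, 256.0, 367.9, 271.1] 0.56
scale rect ((561.9237060546875, 223.4180145263672), (218.41213989257812, 230.95272827148438), 9.058547973632812) [227.6, 183.8, 298.3, 253.8]
[[435.8999938964844, 320.29998779296875], [472.29998779296875, 92.19999694824219], [687.9000244140625, 126.5999984741211], [651.5999755859375, 354.6000061035156]]
scene
mask [ 20. 122. 236.] [297.7, 222.1, 328.7, 236.2] 0.85
mask [ 16. 255. 247.] [297.3, 252.0, 326.6, 281.5] 0.57
mask [169.  90. 248.] [428.4, 215.5, 456.7, 240.9] 0.57
wedge rect ((523.8511962890625, -4.4760589599609375), (48.11296463012695, 108.7475357055664), 19.56003761291504)
[[483.0, 38.70000076293945], [519.4000244140625, -63.79999923706055], [564.7000122070312, -47.70000076293945], [528.2999877929688, 54.79999923706055]]
img box [[296.3999938964844, 228.39999389648438], [299.1000061035156, 217.5], [329.8999938964844, 225.1999969482422], [327.20001220703125, 236.10000610351562]]
scale rect ((554.7537231445312, 216.90371704101562), (236.44960021972656, 245.1791229248047), 9.056020736694336) [227.8, 155.5, 312.1, 215.3]
[[418.70001220703125, 319.3999938964844], [457.29998779296875, 77.19999694824219], [690.7999877929688, 114.5], [652.2000122070312, 356.6000061035156]]
```

View pics/w2.png

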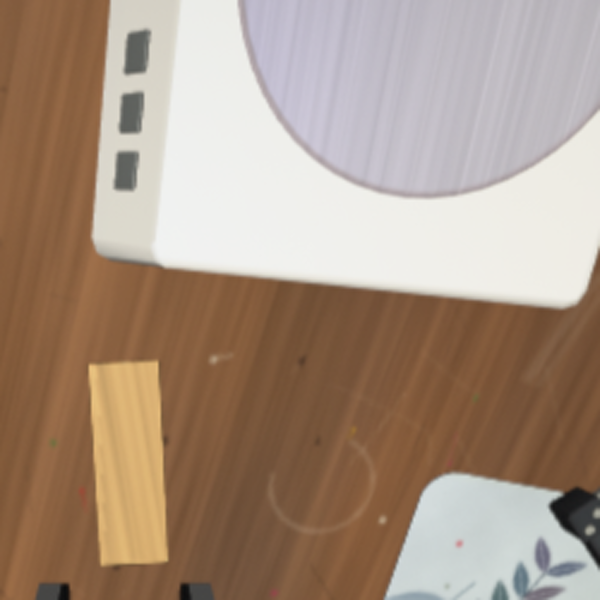

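```bash
python3 - <<'E'
from h import *
p=imaging.read_camera("wrist")
f=lambda a,b:(270+(a-1)/2.4,(b-1)/2.4)
A=onz(p,f(158,264),.062);B=onz(p,f(590,304),.062)
# corrected: line fit of right edge
d=(B-A)[:2];ang=np.degrees(np.arctan2(d[1],d[0]));print("scale FR,BR top",A,B,np.linalg.norm(d)*1000,ang)
t=[onz(p,f(*x),.002) for x in [(89,365),(158,361)]];b=[onz(p,f(*x),.02) for x in [(101,566),(168,561)]]
print(np.round(t,4),np.round(b,4));T=(t[0]+t[1])/2;K=(b[0]+b[1])/2
w=(T-K)[:2];print("wedge T,K",T,K,np.linalg.norm(w),np.degrees(np.arctan2(w[1],w[0])),np.linalg.norm(t[0]-t[1]),np.linalg.norm(b[0]-b[1]))
pc=imaging.spot_point("scale_corner",p)[0];print("corner",onz(p,pc["uv"],.062))
a=np.radians(9.7);R=np.array([[np.cos(a),-np.sin(a)],[np.sin(a),np.cos(a)]])
for O in [(.571,.2256),(.573,.228)]: print("foot from O",R@[-.078,-.092]+O)
print(A[:2]+R@[.015,.025])
s=observe();print(s["ee_pos"],s["ee_rot"],s["clock"])
E
```

```text
scale FR,BR top [0.50686475 0.10081499 0.062     ] [0.69129963 0.1328963  0.062     ] 187.20426001302704 9.867518650448273
[[0.4885 0.0416 0.002 ]
 [0.5233 0.0531 0.002 ]] [[ 0.5221 -0.0624  0.02  ]
 [ 0.5574 -0.0498  0.02  ]]
wedge T,K [0.50591694 0.04732166 0.002     ] [ 0.53973341 -0.05608257  0.02      ] 0.10879332505561146 108.10939204759813 0.0366799754628964 0.03743381323342661
corner [0.51514686 0.12635233 0.062     ]
foot from O [0.50961615 0.12177311]
foot from O [0.51161615 0.12417311]
[0.51743806 0.12798492]
[0.511289   0.02341805 0.22104902] [-1.79996478e+02 -8.74246266e-04  1.04838400e+02] 3.55
```

```bash
python3 - <<'E'
from h import *
p=imaging.read_camera("scene");q=imaging.read_camera("top");w=imaging.read_camera("wrist")
print(tri([(p,(361,248)),(q,(369,219))]),onz(w,(313,302),0),onz(q,(369,219),0))
for n,P in [("s",p),("t",q)]:
  for l in ["white_jar","pot_pink","painted_egg","pot_green"]:
    for r in imaging.spot_point(l,P)[:1]: print(n,l,np.round(r["uv"]),round(r["score"],2),np.round(onz(P,r["uv"],0),3))
a=p["img"][190:290,320:420];b=q["img"][180:260,340:420]
cv2.imwrite("pics/d.png",np.hstack([cv2.resize(a,(400,400)),cv2.resize(b,(400,400))]))
shift(.549,-.085,.15,108)
shift(.549,-.085,.006,108)
E
```

```text
[ 0.55071353 -0.18399029  0.00401096] [ 0.55388739 -0.18158809  0.        ] [ 0.55152136 -0.18478403  0.        ]
s white_jar [382. 242.] 0.64 [ 0.619 -0.224  0.   ]
s pot_pink [394. 252.] 0.45 [ 0.603 -0.279  0.   ]
s pot_green [444. 268.] 0.74 [ 0.647 -0.437  0.   ]
t white_jar [378. 203.] 0.55 [ 0.613 -0.221  0.   ]
t pot_pink [394. 204.] 0.45 [ 0.607 -0.282  0.   ]
t painted_egg [413. 205.] 0.5 [ 0.602 -0.353  0.   ]
t pot_green [436. 195.] 0.46 [ 0.635 -0.444  0.   ]
at [0.5113 0.0234 0.2211] [-180.     -0.    104.84] t 4.1 shift [-114.5    8.7   71.1] turn -0.055
at [0.5113 0.0234 0.2211] [-180.     -0.    104.84] t 4.1 shift [-114.5    8.7  215.1] turn -0.055
```

View pics/d.png

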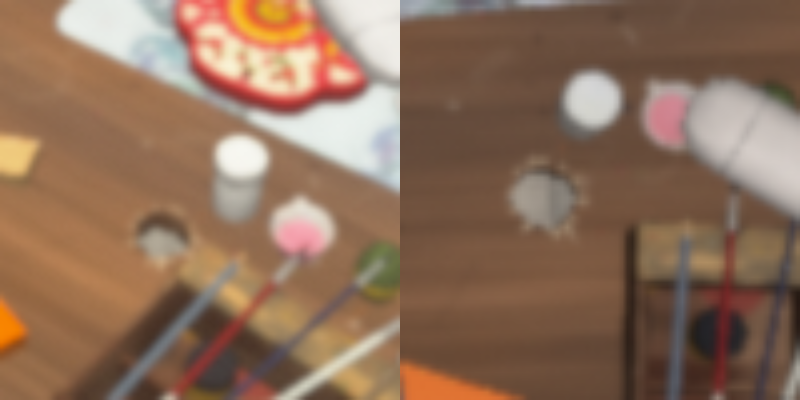

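The dark thing at scene (361,248) is a hole in the table, at about (0.55,-0.18), clear of the work area. Next I go down behind the wedge.

>>> carry_out:
  moves:
    - [[0.15,-50,4,0,-0.05],[0.15,-100,8,10,-0.055],[0.15,-114.5,8.7,60,-0.055],[0.15,-114.5,8.7,110,-0.055],[0.15,-114.5,8.7,150,-0.055],[0.15,-114.5,8.7,170,-0.055],[0.15,-114.5,8.7,170,-0.055],[0.15,-114.5,8.7,170,-0.055]]

```text
clock: 5.1
ee_pos: [0.5499, -0.0851, 0.0519]
ee_rot: [179.9, 0.0, 108.0]
ft_force: [-0.0, 0.9, 0.7]
gripper_width: 0.0128
```

```bash
python3 look.py w3; python3 - <<'E'
from h import *
shift(.549,-.085,.007,108)
E
```

```text
5.1 [ 0.5499 -0.0851  0.0519] [1.7993e+02 3.0000e-02 1.0799e+02] [-0.02  0.89  0.69] 0.012821281915413287
wedge [319.7  95.7] 0.75 [ 0.5232 -0.0025  0.    ]
wedge [106.4 180.7] 0.72 [ 0.3969 -0.1033  0.    ]
wedge_back [ 68.2 241.9] 0.97 [ 0.3808 -0.1538  0.01  ]
wedge_back [317.8 187.2] 0.59 [ 0.5401 -0.0586  0.01  ]
under_foot [317.4  94.1] 0.53 [ 0.5215 -0.0021  0.    ]
at [ 0.5497 -0.085   0.052 ] [1.7992e+02 3.0000e-02 1.0800e+02] t 5.4 shift [ 0.2 -0.7 45. ] turn -0.0
```

View pics/w3.png

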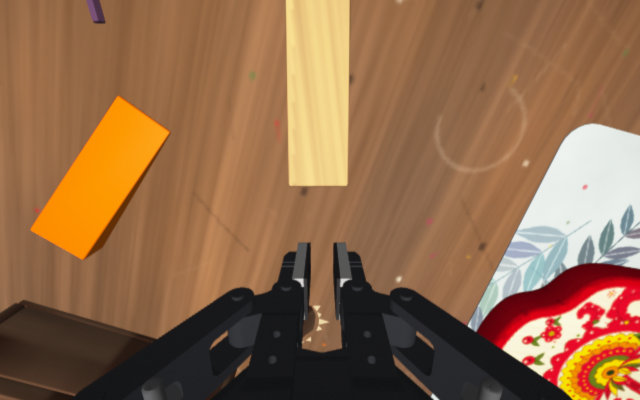

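>>> carry_out:
  moves:
    - [[0.15,0,-0.5,25,0],[0.15,0,-0.5,40,0],[0.15,0,-0.5,45,0],[0.15,4,-0.5,45,0],[0.15,8,-0.5,45,0],[0.15,12,-0.5,45,0],[0.15,14,-0.5,45,0],[0.15,14,-0.5,45,0]]

```text
clock: 6.4
ee_pos: [0.545, -0.0716, 0.0072]
ee_rot: [179.9, 0.0, 108.0]
ft_force: [-0.2, 0.4, 0.1]
gripper_width: 0.0129
```

```bash
python3 look.py w4
```

```text
6.4 [ 0.545  -0.0716  0.0072] [1.7990e+02 4.0000e-02 1.0802e+02] [-0.18  0.45  0.07] 0.012874615253953123
wedge [ 60.3 223.5] 0.76 [ 0.3985 -0.1018  0.    ]
wedge_back [319.7 232.3] 0.91 [ 0.5404 -0.0564  0.01  ]
wedge_back [ 13.5 295.8] 0.61 [ 0.3818 -0.1513  0.01  ]
```

View pics/w4.png

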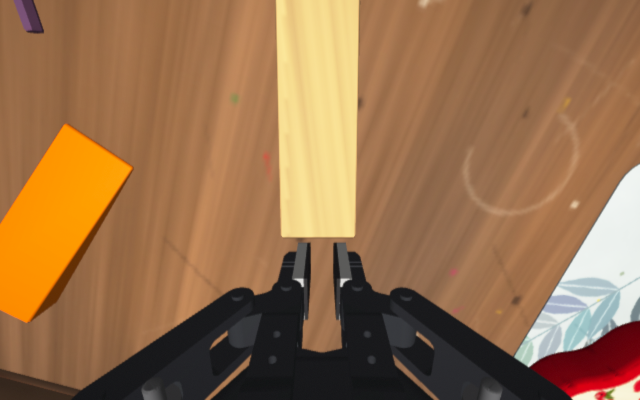

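>>> carry_out:
  moves:
    - [[0.15,4,0,0,0],[0.15,8,0,0,0.01],[0.15,12,-0.2,0,0.027],[0.15,17.5,-0.2,0,0.05],[0.15,23.7,0,0,0.075],[0.15,30,0.2,0,0.1],[0.15,30,0.2,0,0.1]]

```text
clock: 7.58
ee_pos: [0.5357, -0.0425, 0.0069]
ee_rot: [179.9, 0.0, 102.3]
ft_force: [0.1, 0.1, 0.5]
gripper_width: 0.013
```

```bash
python3 look.py w5
```

```text
7.575 [ 0.5357 -0.0425  0.0069] [1.7993e+02 1.0000e-02 1.0230e+02] [0.12 0.13 0.51] 0.012969646259387136
wedge [ 83.8 291.9] 0.85 [ 0.3979 -0.103   0.    ]
wedge [317.8 137. ] 0.65 [0.5211 0.0217 0.    ]
wedge [317.  242.8] 0.63 [ 0.5335 -0.0383  0.    ]
wedge_back [ 49.9 360.8] 0.94 [ 0.3821 -0.1527  0.01  ]
```

View pics/w5.png

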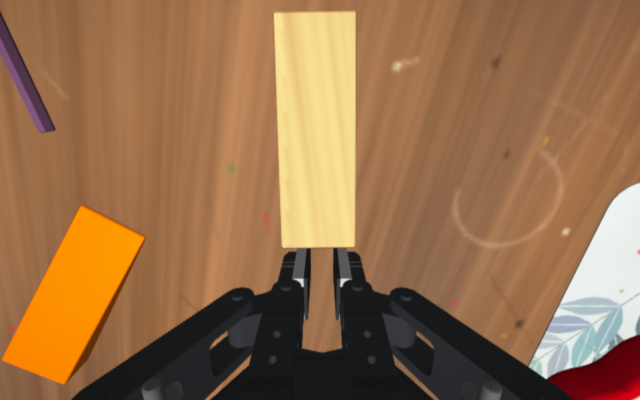

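```bash
python3 - <<'E'
from h import *
p=imaging.read_camera("wrist")
T=(onz(p,(275,13),.002)+onz(p,(355,12),.002))/2;K=(onz(p,(282,247),.02)+onz(p,(354,247),.02))/2
w=T-K;h=np.arctan2(w[1],w[0]);print(T,K,np.degrees(h),np.linalg.norm(w[:2]))
F=np.array([.514,.125]);g=F-K[:2];print(np.degrees(np.arctan2(g[1],g[0])),np.linalg.norm(g))
E
```

```text
[0.50863544 0.07419562 0.002     ] [ 0.53282434 -0.03161215  0.02      ] 102.87719723249408 0.1085374869952691
96.85391131449282 0.15773940881452647
```

>>> carry_out:
  moves:
    - [[0.15,4.5,-0.1,0,0.015],[0.15,9,-0.2,0,0.03],[0.15,13.3,-0.2,0,0.045],[0.15,17.7,-0.1,0,0.06],[0.15,22,0,0,0.075],[0.15,26.5,0.2,0,0.09],[0.15,31,0.5,0,0.105],[0.15,35.3,0.8,0,0.12],[0.15,35.3,0.8,0,0.12]]

```text
clock: 9.05
ee_pos: [0.5291, -0.0084, 0.0069]
ee_rot: [179.9, 0.0, 95.4]
ft_force: [-0.4, 0.0, -0.2]
gripper_width: 0.013
```

```bash
python3 look.py w6
```

```text
9.05 [ 0.5291 -0.0084  0.0069] [1.7991e+02 1.0000e-02 9.5380e+01] [-0.37  0.04 -0.19] 0.013005282602762808
wedge [318.  136.5] 0.89 [0.5225 0.0574 0.    ]
wedge [119.2 354. ] 0.79 [ 0.4005 -0.101   0.    ]
wedge_back [317.6 243.6] 0.67 [0.5275 0.0009 0.01  ]
```

View pics/w6.png

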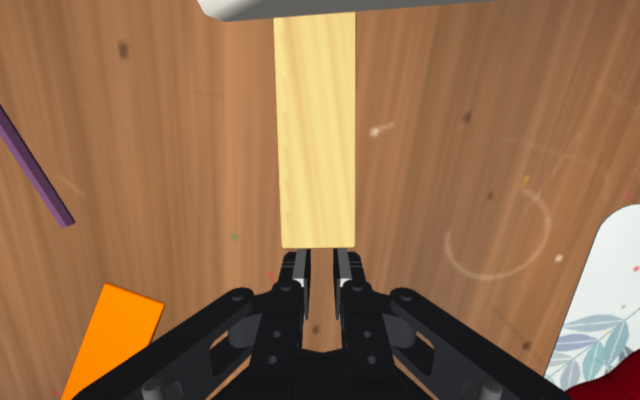

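```bash
python3 - <<'E'
from h import *
p=imaging.read_camera("wrist")
A=onz(p,(205,19),.024);B=onz(p,(490,3),.024);d=(B-A);print(A,B,np.degrees(np.arctan2(d[1],d[0])))
a=np.radians(9.9);R=np.array([[np.cos(a),-np.sin(a)],[np.sin(a),np.cos(a)]])
print(A[:2]+R@[.0295,.023])
F=A[:2]+R@[.0295,.023]
t=imaging.read_camera("top")
for X in [(*F,.062),(.514,.125,.062)]: print(proj(t,X))
E
```

```text
[0.47523308 0.09947807 0.024     ] [0.58313321 0.1150643  0.024     ] 8.21955194816784
[0.50033944 0.12720749]
[285.47043481 233.33075175]
[286.01387349 229.54895943]
```

The foot estimates disagree: x is about 0.500 from the housing corner and 0.515 from the networks. I'll back off and look under the edge at the foot itself, with the camera turned round.

```bash
python3 - <<'E'
from h import *
print(np.round(observe()["qpos"],1));shift(.529,-.03,.06,-84.6)
E
```

```text
[ -6.7  33.9   5.9 114.8  -6.2  31.5   8.8]
at [ 0.5292 -0.0092  0.0069] [1.7991e+02 2.0000e-02 9.5340e+01] t 9.45 shift [-20.7  -2.1 -53.1] turn 3.14
```

```bash
python3 - <<'E'
from h import *
s=observe();p=imaging.read_camera("wrist")
Tt=np.eye(4);Tt[:3,:3]=Ro.from_euler('xyz',s["ee_rot"],degrees=True).as_matrix();Tt[:3,3]=s["ee_pos"]
C=np.linalg.inv(Tt)@p["extrinsics"];np.save("C.npy",C)
for pos,yaw in [((.529,-.034,.035),238.6),((.54,-.03,.035),238.6),((.55,-.03,.03),240),((.529,-.034,.035),228),((.56,-.02,.03),238.6)]:
    M=np.eye(4);M[:3,:3]=Ro.from_euler('xyz',[180,0,yaw],degrees=True).as_matrix();M[:3,3]=pos
    q=dict(p);q["extrinsics"]=M@C
    E=q["extrinsics"][:3,3]; f=np.array([.508,.126,.006]);e=f-E;print(pos,yaw,"uv",proj(q,f),proj(q,[.508,.126,.024]),"cam",E,"elev",np.degrees(np.arctan2(-e[2],np.hypot(e[0],e[1]))))
shift(.54,-.03,.035,238.6)
E
```

```text
(0.529, -0.034, 0.035) 238.6 uv [444.41544027 374.32781851] [454.25962773 396.04304266] cam [ 0.48481832 -0.10408563  0.17815868] elev 36.66651771593943
(0.54, -0.03, 0.035) 238.6 uv [455.1420567  365.78391349] [465.99297424 387.10999532] cam [ 0.49581832 -0.10008563  0.17815868] elev 37.248363381670025
(0.55, -0.03, 0.03) 240 uv [465.86170483 369.09076188] [477.89569357 391.26407425] cam [ 0.50754386 -0.10114417  0.17315868] elev 36.349833898089685
(0.529, -0.034, 0.035) 228 uv [475.26375237 354.59577257] [487.97057854 375.38375496] cam [ 0.47267992 -0.09476237  0.17815868] elev 37.59784786643387
(0.56, -0.02, 0.03) 238.6 uv [477.41646458 352.70220023] [490.75926797 374.0679584 ] cam [ 0.51581832 -0.09008563  0.17315868] elev 37.70654171740229
at [ 0.5292 -0.0092  0.0069] [1.7991e+02 2.0000e-02 9.5340e+01] t 9.5 shift [-21.7   8.9 -28.1] turn -2.5
```

```bash
python3 - <<'E'
from h import *
C=np.load("C.npy");p=imaging.read_camera("wrist")
f=np.array([.508,.126,.006])
for yaw in [228,238]:
  for x in [.54,.56,.58,.6,.62]:
    for y in [-.03,0,.03]:
      for z in [.035,.06,.085]:
        M=np.eye(4);M[:3,:3]=Ro.from_euler('xyz',[180,0,yaw],degrees=True).as_matrix();M[:3,3]=(x,y,z)
        q=dict(p);q["extrinsics"]=M@C;E=q["extrinsics"][:3,3];e=f-E
        u=proj(q,f);el=np.degrees(np.arctan2(-e[2],np.hypot(e[0],e[1])))
        if u[0]<620 and (u[1]<310 and u[0]>480 ) and el<49: print(yaw,(x,y,z),np.round(u),np.round(E,3),round(el),"az",round(np.degrees(np.arctan2(e[1],e[0]))))
E
```

```text
228 (0.56, -0.03, 0.06) [489. 308.] [ 0.504 -0.091  0.203] 42 az 89
228 (0.56, 0, 0.035) [487. 306.] [ 0.504 -0.061  0.178] 43 az 89
228 (0.58, -0.03, 0.06) [510. 295.] [ 0.524 -0.091  0.203] 42 az 94
228 (0.58, -0.03, 0.085) [493. 277.] [ 0.524 -0.091  0.228] 46 az 94
228 (0.58, 0, 0.035) [511. 291.] [ 0.524 -0.061  0.178] 43 az 95
228 (0.58, 0, 0.06) [491. 272.] [ 0.524 -0.061  0.203] 46 az 95
228 (0.58, 0.03, 0.035) [489. 264.] [ 0.524 -0.031  0.178] 48 az 96
228 (0.6, -0.03, 0.035) [556. 301.] [ 0.544 -0.091  0.178] 38 az 99
228 (0.6, -0.03, 0.06) [532. 281.] [ 0.544 -0.091  0.203] 42 az 99
228 (0.6, -0.03, 0.085) [512. 264.] [ 0.544 -0.091  0.228] 45 az 99
228 (0.6, 0, 0.035) [536. 275.] [ 0.544 -0.061  0.178] 42 az 101
228 (0.6, 0, 0.06) [513. 257.] [ 0.544 -0.061  0.203] 46 az 101
228 (0.6, 0.03, 0.035) [514. 247.] [ 0.544 -0.031  0.178] 47 az 103
228 (0.62, -0.03, 0.035) [582. 286.] [ 0.564 -0.091  0.178] 38 az 104
228 (0.62, -0.03, 0.06) [555. 267.] [ 0.564 -0.091  0.203] 41 az 104
228 (0.62, -0.03, 0.085) [532. 251.] [ 0.564 -0.091  0.228] 45 az 104
228 (0.62, 0, 0.035) [56
[... 412 characters left out ...]
55 -0.07   0.203] 44 az 104
238 (0.6, 0, 0.085) [480. 268.] [ 0.555 -0.07   0.228] 48 az 104
238 (0.6, 0.03, 0.035) [502. 276.] [ 0.555 -0.04   0.178] 45 az 106
238 (0.6, 0.03, 0.06) [483. 257.] [ 0.555 -0.04   0.203] 49 az 106
238 (0.62, -0.03, 0.06) [532. 300.] [ 0.575 -0.1    0.203] 40 az 107
238 (0.62, -0.03, 0.085) [513. 282.] [ 0.575 -0.1    0.228] 43 az 107
238 (0.62, 0, 0.035) [543. 293.] [ 0.575 -0.07   0.178] 40 az 109
238 (0.62, 0, 0.06) [520. 274.] [ 0.575 -0.07   0.203] 44 az 109
238 (0.62, 0, 0.085) [502. 258.] [ 0.575 -0.07   0.228] 47 az 109
238 (0.62, 0.03, 0.035) [530. 263.] [ 0.575 -0.04   0.178] 44 az 112
238 (0.62, 0.03, 0.06) [507. 245.] [ 0.575 -0.04   0.203] 48 az 112
```

```bash
python3 - <<'E'
from h import *
shift(.6,-.03,.05,228)
E
```

```text
at [ 0.5292 -0.0092  0.0069] [1.7991e+02 3.0000e-02 9.5340e+01] t 9.55 shift [-27.3  68.6 -43. ] turn -2.315
```

>>> carry_out:
  moves:
    - [[0.15,-8,0,0,0],[0.15,-10,0,-25,-0.05],[0.15,-15,10,-43,-0.23],[0.15,-27.3,30,-43,-0.41],[0.15,-27.3,50,-43,-0.59],[0.15,-27.3,68.6,-43,-0.77],[0.15,-27.3,68.6,-43,-0.95],[0.15,-27.3,68.6,-43,-1.13],[0.15,-27.3,68.6,-43,-1.31],[0.15,-27.3,68.6,-43,-1.49]]

```text
clock: 10.8
ee_pos: [0.5999, -0.031, 0.0499]
ee_rot: [-180.0, 0.1, -179.0]
ft_force: [-0.2, 0.8, 0.4]
gripper_width: 0.0127
```

>>> carry_out:
  moves:
    - [[0.15,0,0,0,-0.18],[0.15,0,0,0,-0.36],[0.15,0,0,0,-0.54],[0.15,0,0,0,-0.72],[0.15,0,0,0,-0.8],[0.15,0,0,0,-0.8]]

```text
clock: 11.55
ee_pos: [0.5997, -0.0321, 0.0497]
ee_rot: [-179.9, 0.0, -133.3]
ft_force: [-0.7, -0.2, -0.4]
gripper_width: 0.013
```

```bash
python3 look.py w7
```

```text
11.55 [ 0.5997 -0.0321  0.0497] [-179.92    0.   -133.27] [-0.74 -0.22 -0.38] 0.013011474559963456
wedge [481. 236.] 0.59 [0.5218 0.0583 0.    ]
wedge_back [436.8 197.9] 0.79 [0.529  0.0056 0.01  ]
scale [534.2 391.8] 0.89 [0.5744 0.2293 0.    ]
under_foot [537.9 280. ] 0.97 [0.5102 0.1221 0.    ]
scale_corner [611.6 353.3] 0.81 [0.5148 0.129  0.062 ]
```

View pics/w7.png

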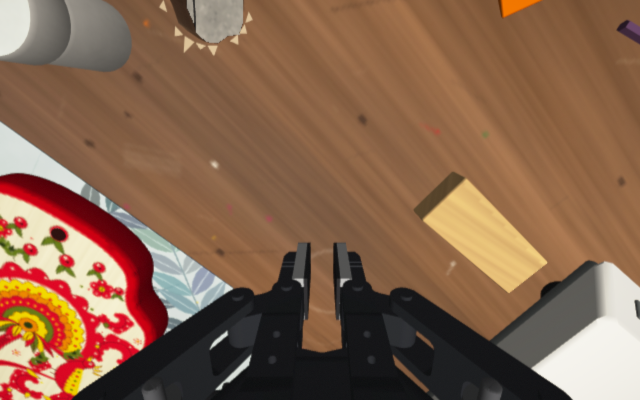

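Beyond the wedge's thin end, the wrist picture shows a dark bit of the foot under the housing at about (548,290).

```bash
python3 - <<'E'
from h import *
p=imaging.read_camera("wrist");np.savez("w7.npz",**{k:p[k] for k in p if k!="shot"})
a=cv2.resize(p["img"][240:320,480:600],None,fx=6.5,fy=6.5,interpolation=cv2.INTER_CUBIC)
a=np.clip(a.astype(float)*2,0,255).astype(np.uint8)
cv2.imwrite("pics/w8.png",a)
a=.0
for F in [(.500,.127),(.508,.126),(.514,.125)]:
    for z in (.006,.02): print(F,z,[np.round(proj(p,(F[0]+.0125*np.cos(t),F[1]+.0125*np.sin(t),z))).tolist() for t in np.radians([190,280,10])])
E
```

```text
(0.5, 0.127) 0.006 [[571.0, 269.0], [547.0, 272.0], [545.0, 291.0]]
(0.5, 0.127) 0.02 [[588.0, 280.0], [562.0, 283.0], [559.0, 303.0]]
(0.508, 0.126) 0.006 [[561.0, 274.0], [537.0, 277.0], [535.0, 296.0]]
(0.508, 0.126) 0.02 [[577.0, 285.0], [551.0, 288.0], [548.0, 308.0]]
(0.514, 0.125) 0.006 [[553.0, 278.0], [530.0, 281.0], [528.0, 299.0]]
(0.514, 0.125) 0.02 [[568.0, 289.0], [543.0, 292.0], [540.0, 312.0]]
```

View pics/w8.png

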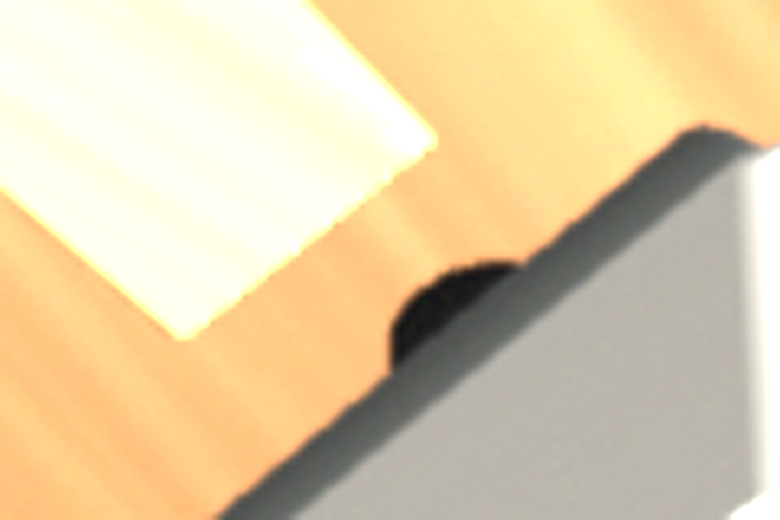

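```bash
python3 - <<'E'
from h import *
from scipy.optimize import fsolve
p=dict(np.load("w7.npz"))
t=np.linspace(0,2*np.pi,200)
def g(F,z,r):
    U=np.array([proj(p,(F[0]+r*np.cos(a),F[1]+r*np.sin(a),z)) for a in t]);return U.min(0)-[540.0,280.0]
for z,r in [(.006,.0105),(.009,.0118),(.012,.0125),(.016,.0125)]: print(z,fsolve(g,(.508,.125),args=(z,r)))
f=lambda a,b:(480+(a-3)/6.5,240+(b-3)/6.5)
a=onz(p,f(437,140),.002);b=onz(p,f(182,340),.002);print(a,b,(a+b)/2)
k=[onz(p,x,.02) for x in [(462,173),(415,211)]];K=(k[0]+k[1])/2;print(k,K);w=(a+b)/2-K;print(np.degrees(np.arctan2(w[1],w[0])))
F1=onz(p,f(720,128),.024);print("housing corner",F1)
E
```

```text
0.006 [0.50742384 0.13449772]
0.009 [0.50764183 0.13322327]
0.012 [0.50801044 0.13098721]
0.016 [0.50873621 0.12650993]
[0.49701785 0.11039644 0.002     ] [0.5338239  0.11444014 0.002     ] [0.51542088 0.11241829 0.002     ]
[array([ 0.50887927, -0.00145299,  0.02      ]), array([ 0.54567006, -0.00106666,  0.02      ])] [ 0.52727466 -0.00125982  0.02      ]
95.95300208583824
housing corner [0.48022494 0.10591742 0.024     ]
```

The foot is directly visible, at about (0.508, 0.129). The wedge's line passes about 5 mm to its right, so I'll turn the wedge 2.7° more during the push. First the tool goes back behind the wedge.

```bash
python3 - <<'E'
from h import *
shift(.5298,-.0175,.05,95.9);shift(.5298,-.0175,.007,95.9)
E
```

```text
at [ 0.5999 -0.031   0.0499] [-1.7991e+02  2.0000e-02 -1.3318e+02] t 11.9 shift [38.1 60.4 -0.2] turn 2.285
at [ 0.5999 -0.031   0.0499] [-1.7991e+02  2.0000e-02 -1.3318e+02] t 11.9 shift [38.1 60.4 42.8] turn 2.285
```

>>> carry_out:
  moves:
    - [[0.15,0,0,0,0.18],[0.15,0,0,0,0.36],[0.15,0,0,0,0.54],[0.15,0,0,0,0.72],[0.15,0,0,0,0.9],[0.15,10,16,0,1.08],[0.15,20,32,0,1.26],[0.15,30,48,0,1.44],[0.15,38.1,60.4,0,1.62],[0.15,38.1,60.4,0,1.8]]

```text
clock: 13.15
ee_pos: [0.5284, -0.017, 0.0498]
ee_rot: [-180.0, 0.0, 123.4]
ft_force: [0.3, -1.7, -0.1]
gripper_width: 0.0124
```

```bash
python3 - <<'E'
from h import *
shift(.5298,-.0175,.007,95.9)
E
```

```text
at [ 0.5284 -0.017   0.0498] [-1.7999e+02  4.0000e-02  1.2337e+02] t 13.15 shift [-1.2  0.9 42.8] turn 0.48
```

>>> carry_out:
  moves:
    - [[0.15,-1.2,0.9,0,0.18],[0.15,-1.2,0.9,0,0.36],[0.15,-1.2,0.9,10,0.48],[0.15,-1.2,0.9,30,0.48],[0.15,-1.2,0.9,42.8,0.48],[0.15,-1.2,0.9,42.8,0.48]]

```text
clock: 13.9
ee_pos: [0.5289, -0.0173, 0.0061]
ee_rot: [-179.9, 0.0, 95.9]
ft_force: [-0.9, -0.5, -0.5]
gripper_width: 0.0128
```

```bash
python3 look.py w9
```

```text
13.9 [ 0.5289 -0.0173  0.0061] [-1.7989e+02  2.0000e-02  9.5880e+01] [-0.91 -0.52 -0.54] 0.012800580769453694
wedge [112.7 343.4] 0.96 [ 0.398  -0.1017  0.    ]
wedge [319.2 118.8] 0.87 [0.5213 0.0574 0.    ]
scale [320.9 229.3] 0.33 [ 0.5285 -0.0035  0.    ]
scale [320.2 119.6] 0.29 [0.5219 0.057  0.    ]
```

View pics/w9.png

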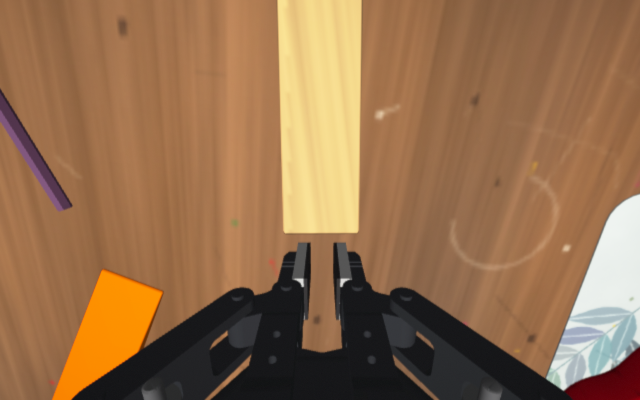

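>>> carry_out:
  moves:
    - [[0.15,4,0,0,0],[0.15,8,0,0,0],[0.15,12,0.1,0,-0.007],[0.15,16,0.1,0,-0.013],[0.15,20,0.1,0,-0.02],[0.15,24,0.1,0,-0.026],[0.15,28,0,0,-0.033],[0.15,32,-0.1,0,-0.04],[0.15,34,-0.1,0,-0.044],[0.15,34,-0.1,0,-0.044]]

```text
clock: 15.45
ee_pos: [0.5266, 0.0166, 0.0075]
ee_rot: [179.9, 0.0, 98.4]
ft_force: [-0.1, -0.7, -0.4]
gripper_width: 0.0126
```

```bash
python3 look.py w10
```

```text
15.45 [0.5266 0.0166 0.0075] [1.7994e+02 3.0000e-02 9.8410e+01] [-0.13 -0.68 -0.4 ] 0.012620442635356197
wedge [316.7 136.4] 0.78 [0.5158 0.0819 0.    ]
wedge [114.1 373.6] 0.68 [ 0.3975 -0.1025  0.    ]
wedge_back [316.2 242.4] 0.8 [0.5237 0.0261 0.01  ]
wedge_back [320.9 137.5] 0.21 [0.5179 0.0828 0.01  ]
```

View pics/w10.png

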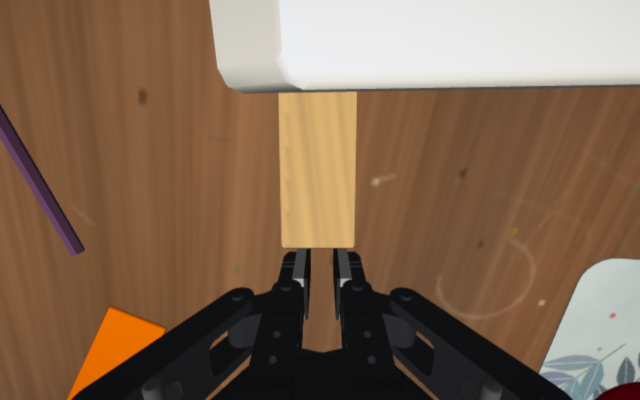

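>>> carry_out:
  moves:
    - [[0.15,2,0,0,-0.004],[0.15,4,0,0,-0.008],[0.15,4,0,0,-0.008]]

```text
clock: 16.12
ee_pos: [0.5261, 0.0205, 0.0075]
ee_rot: [179.9, 0.0, 98.9]
ft_force: [0.2, -0.1, 0.6]
gripper_width: 0.013
```

>>> carry_out:
  moves:
    - [[0.15,2,0,0,0],[0.15,4,0,0,0],[0.15,4,0,0,0]]

```text
clock: 16.5
ee_pos: [0.5254, 0.0248, 0.0075]
ee_rot: [179.9, 0.0, 98.9]
ft_force: [-0.2, -0.3, -0.6]
gripper_width: 0.0126
```

>>> carry_out:
  moves:
    - [[0.15,2,0,0,0],[0.15,4,0,0,0],[0.15,4,0,0,0]]

```text
clock: 16.88
ee_pos: [0.5248, 0.0291, 0.0075]
ee_rot: [179.9, 0.0, 98.9]
ft_force: [0.5, 0.8, -0.2]
gripper_width: 0.0124
```

>>> carry_out:
  moves:
    - [[0.15,2,0,0,0],[0.15,3,0,0,0],[0.15,3,0,0,0]]

```text
clock: 17.25
ee_pos: [0.5243, 0.0323, 0.0075]
ee_rot: [179.9, 0.0, 98.9]
ft_force: [-1.0, -0.2, -0.5]
gripper_width: 0.0126
```

>>> carry_out:
  moves:
    - [[0.15,2,0,0,0],[0.15,3,0,0,0],[0.15,3,0,0,0]]

```text
clock: 17.62
ee_pos: [0.5238, 0.0354, 0.0075]
ee_rot: [179.9, 0.0, 98.9]
ft_force: [0.1, 0.0, -1.0]
gripper_width: 0.0132
```

>>> carry_out:
  moves:
    - [[0.15,2,0,0,0],[0.15,3,0,0,0],[0.15,3,0,0,0]]

```text
clock: 18.0
ee_pos: [0.5233, 0.0386, 0.0075]
ee_rot: [179.9, 0.0, 98.9]
ft_force: [-0.1, -0.6, 0.7]
gripper_width: 0.0127
```

>>> carry_out:
  moves:
    - [[0.15,1,0,0,0],[0.15,2,0,0,0],[0.15,2,0,0,0]]

```text
clock: 18.38
ee_pos: [0.523, 0.0401, 0.0075]
ee_rot: [179.9, 0.0, 98.9]
ft_force: [0.0, -2.1, 1.0]
gripper_width: 0.0129
```

>>> carry_out:
  moves:
    - [[0.15,1,0,0,0],[0.15,2,0,0,0],[0.15,2,0,0,0]]

```text
clock: 18.75
ee_pos: [0.5228, 0.0415, 0.0075]
ee_rot: [179.9, 0.1, 98.9]
ft_force: [0.1, -4.1, 0.3]
gripper_width: 0.0126
```

>>> carry_out:
  moves:
    - [[0.15,1,0,0,0],[0.15,2,0,0,0],[0.15,2,0,0,0]]

```text
clock: 19.12
ee_pos: [0.5226, 0.0423, 0.0075]
ee_rot: [179.9, 0.1, 98.8]
ft_force: [1.3, -5.8, -0.3]
gripper_width: 0.0132
```

```bash
python3 - <<'E'
from h import *
v=[]
for i in range(4):
    p=imaging.read_camera("wrist");s=observe();v.append(s["ft_force"])
print(np.round(np.mean(v,0),2),s["ee_pos"],s["clock"])
cv2.imwrite("pics/w11.png",p["img"])
for l,z in [("scale_corner",.062),("scale",0),("wedge_back",.01)]:
    for r in imaging.spot_point(l,p)[:2]: print(l,np.round(r["uv"]),round(r["score"],2),np.round(onz(p,r["uv"],z),4))
E
```

```text
[ 1.13 -5.92  0.15] [0.52270479 0.04229422 0.00757465] 19.325
scale_corner [339.  92.] 0.64 [0.5156 0.1279 0.062 ]
wedge_back [317. 242.] 0.59 [0.5201 0.0518 0.01  ]
```

View pics/w11.png

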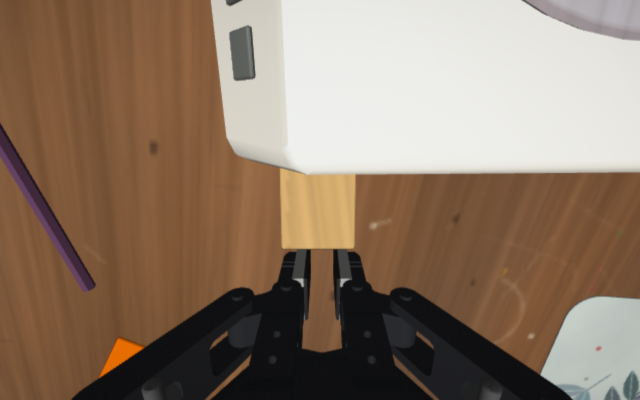

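```bash
python3 - <<'E'
from h import *
shift(.517,.1275,.09,98.9)
E
```

```text
at [0.5227 0.0423 0.0076] [1.7993e+02 1.2000e-01 9.8850e+01] t 19.475 shift [ 84.9   7.6 -82.6] turn -0.001
```

>>> carry_out:
  moves:
    - [[0.15,-6,0,0,0],[0.15,-14,0,0,0],[0.15,-14,0,0,0],[0.15,-14,0,-40,0],[0,-14,0,-83,0],[0,20,3,-83,0],[0,60,6,-83,0],[0,84.9,7.6,-83,0],[0,84.9,7.6,-83,0]]

```text
clock: 20.6
ee_pos: [0.5164, 0.1307, 0.0904]
ee_rot: [179.9, 0.0, 99.1]
ft_force: [0.6, -0.8, -0.1]
gripper_width: -0.0002
```

```bash
python3 - <<'E'
from h import *
v=[]
for i in range(3):
    p=imaging.read_camera("wrist");s=observe();v.append(s["ft_force"])
print(np.round(np.mean(v,0),2),s["ee_pos"],s["ee_rot"],s["clock"],s["gripper_width"])
cv2.imwrite("pics/w12.png",p["img"])
q=imaging.read_camera("scene");cv2.imwrite("pics/s12.png",cv2.resize(q["img"][130:260,200:360],None,fx=4.5,fy=4.5,interpolation=cv2.INTER_CUBIC))
for l,z in [("scale_corner",.062),("scale",0),("wedge_back",.01)]:
    for r in imaging.spot_point(l,p)[:2]: print(l,np.round(r["uv"]),round(r["score"],2),np.round(onz(p,r["uv"],z),4))
E
```

```text
[-0.   -0.25 -0.12] [0.51693886 0.1262265  0.09026952] [1.79955270e+02 1.58785374e-01 9.87842273e+01] 20.75 8.084823410015295e-05
scale_corner [319. 236.] 0.87 [0.5171 0.1256 0.062 ]
scale [408.  92.] 0.95 [0.5703 0.227  0.    ]
scale [319. 234.] 0.49 [0.5206 0.0971 0.    ]
```

View pics/w12.png

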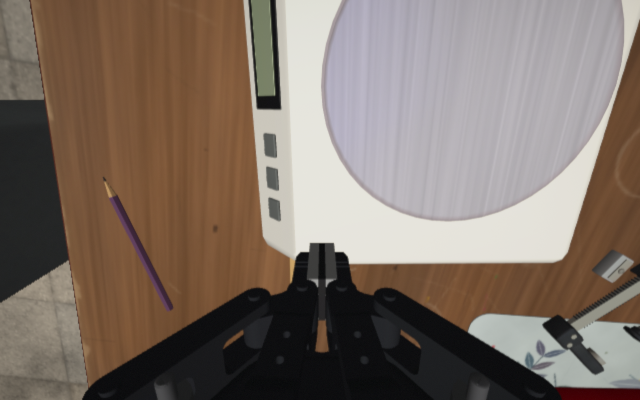

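View pics/s12.png

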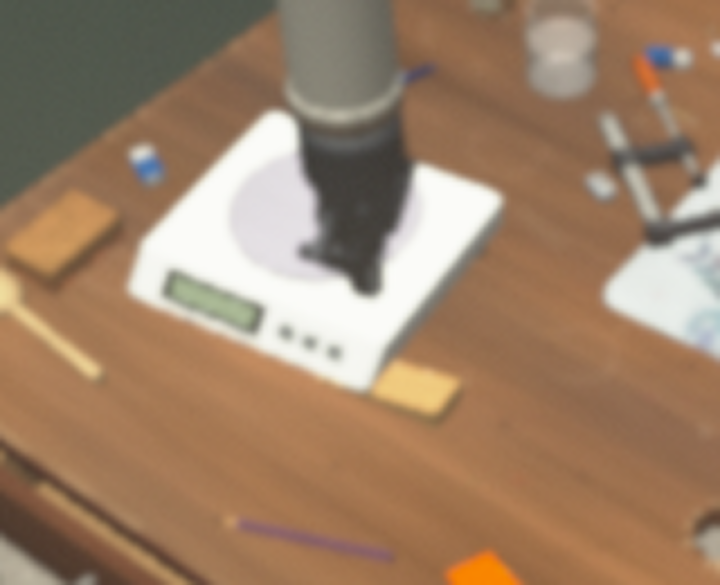

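>>> carry_out:
  moves:
    - [[0,0,0,15,0],[0,0,0,24,0],[0,0,0,27,0],[0,0,0,29,0],[0,0,0,30,0],[0,0,0,30,0]]

```text
clock: 21.7
ee_pos: [0.5164, 0.1258, 0.0615]
ee_rot: [-180.0, 0.1, 98.7]
ft_force: [-6.0, -2.3, 13.5]
gripper_width: 0.0
```

>>> carry_out:
  moves:
    - [[0,0,0,1.5,0],[0,0,0,2,0],[0,0,0,2,0],[0,0,0,2,0]]

```text
clock: 22.2
ee_pos: [0.5164, 0.1258, 0.0614]
ee_rot: [-180.0, 0.1, 98.7]
ft_force: [-6.9, -1.4, 19.0]
gripper_width: 0.0
```

>>> carry_out:
  moves:
    - [[0,0,-0.5,2.5,0],[0,0,-0.5,2.5,0],[0,0,-0.5,2.5,0],[0,0,-0.5,2.5,0],[0,0,-0.5,2.5,0],[0,0,-0.5,2.5,0]]

```text
clock: 22.95
ee_pos: [0.5165, 0.1258, 0.0614]
ee_rot: [180.0, 0.1, 98.7]
ft_force: [-6.3, -3.0, 22.9]
gripper_width: 0.0001
```

```bash
python3 - <<'E'
from h import *
for i in range(3):
    p=imaging.read_camera("wrist");s=observe();print(np.round(s["ft_force"],1),np.round(s["ee_pos"],4),s["clock"])
E
```

```text
[-8.1 -2.8 22.1] [0.5164 0.1258 0.0614] 23.0
[-7.1 -2.2 21.8] [0.5165 0.1258 0.0614] 23.05
[-7.1 -2.1 22. ] [0.5164 0.1258 0.0614] 23.1
```

Pressing with 13.5 to 22 N left the corner height unchanged within 0.1 mm, so it doesn't rock. I'll lift off and check.

>>> carry_out:
  moves:
    - [[0,0,0,-4,0],[0,0,0,-15,0],[0,0,0,-50,0],[0,-30,0,-90,0],[0,-70,0,-130,0],[0,-100,0,-155,0],[0,-100,0,-155,0],[0,-100,0,-155,0]]

```text
clock: 24.1
ee_pos: [0.531, 0.0281, 0.2162]
ee_rot: [-180.0, 0.1, 98.7]
ft_force: [0.1, 0.7, 0.8]
gripper_width: 0.0002
```

```bash
python3 look.py w13; python3 - <<'E'
from h import *
p=imaging.read_camera("wrist")
q=imaging.read_camera("scene");cv2.imwrite("pics/s13.png",cv2.resize(q["img"][130:260,200:360],None,fx=4.5,fy=4.5,interpolation=cv2.INTER_CUBIC))
for n,P in [("s",q),("t",imaging.read_camera("top"))]:
  for l,z in [("scale",0),("scale_corner",.062),("white_jar",0),("pot_pink",0),("eraser",0),("sanding_block",0)]:
    for r in imaging.spot_point(l,P)[:1]: print(n,l,np.round(r["uv"]),round(r["score"],2),np.round(onz(P,r["uv"],z),3))
E
```

```text
24.1 [0.531  0.0281 0.2162] [-1.7998e+02  8.0000e-02  9.8740e+01] [0.12 0.74 0.81] 0.00018440661051859032
wedge [210.8 245.4] 0.9 [ 0.3943 -0.1032  0.    ]
wedge [316.3 103.9] 0.69 [0.5139 0.1074 0.    ]
wedge_back [199.2 280.1] 0.8 [ 0.3829 -0.1561  0.01  ]
wedge_back [314.5 153.7] 0.78 [0.5204 0.0496 0.01  ]
under_foot [316.2 154.6] 0.61 [0.5227 0.0471 0.    ]
scale_corner [320.3  85.3] 0.65 [0.5162 0.1255 0.062 ]
s scale [273. 193.] 0.73 [0.566 0.218 0.   ]
s scale_corner [281. 205.] 0.79 [0.498 0.115 0.062]
s white_jar [281. 217.] 0.57 [0.496 0.118 0.   ]
s pot_pink [394. 250.] 0.59 [ 0.612 -0.273  0.   ]
s eraser [234. 167.] 0.63 [0.578 0.44  0.   ]
s sanding_block [216. 183.] 0.78 [0.475 0.432 0.   ]
t scale [262. 219.] 0.92 [0.564 0.22  0.   ]
t scale_corner [285. 230.] 0.68 [0.513 0.13  0.062]
t white_jar [374. 203.] 0.51 [ 0.614 -0.206  0.   ]
t pot_pink [394. 202.] 0.53 [ 0.612 -0.283  0.   ]
t eraser [202. 218.] 0.38 [0.576 0.445 0.   ]
t sanding_block [209. 248.] 0.8 [0.46  0.419 0.   ]
```

View pics/w13.png

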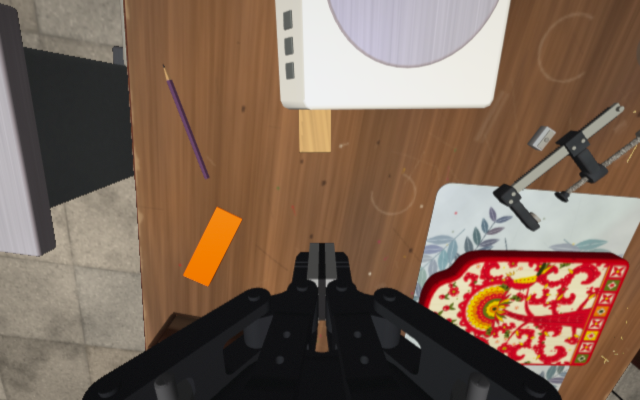

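View pics/s13.png

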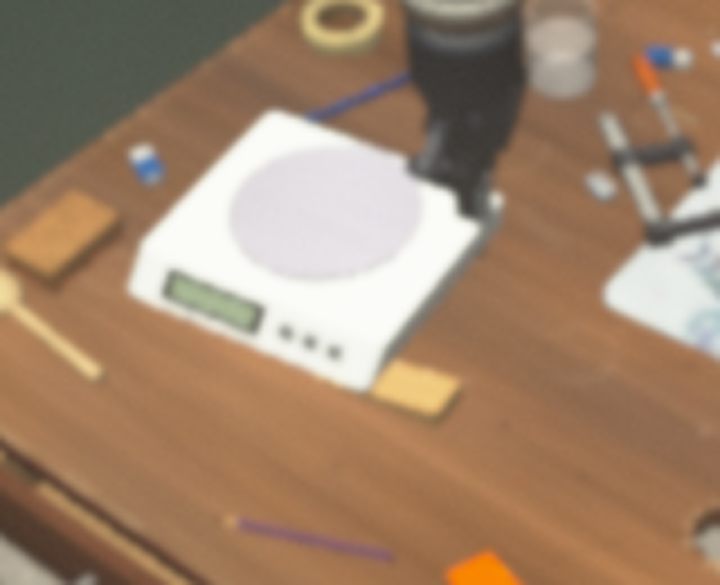

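The wedge still sits under the corner, with its back at wrist pixel (315,152) and back end about (0.520,0.050). The scale looks the same before and after the press. I'll compare it with the start picture and hand in.

```bash
python3 - <<'E'
from h import *
a=cv2.imread("pics/scene0.png",0);q=imaging.read_camera("scene");b=cv2.cvtColor(q["img"],cv2.COLOR_BGR2GRAY)
for (y,x) in [(180,228),(188,250),(200,262)]:
    r=cv2.matchTemplate(b[y-8:y+34,x-8:x+38],a[y:y+26,x:x+30],cv2.TM_CCOEFF_NORMED);_,m,_,l=cv2.minMaxLoc(r);print(m,l[0]-8,l[1]-8)
ctrl.hand_in();print(observe()["clock"])
E
```

```text
0.9979727864265442 0 0
0.9975572228431702 0 0
0.919222354888916 0 0
the job is handed in; nothing more can be done
the job is handed in; nothing more can be done
```

I pushed the pale wooden wedge, thin end first, under the scale's front right foot, proved the corner with a firm press, and handed the job in at about 24 s.

- **Wedge:** Two fingertips pushed on its thick end, turning it gently so that it ended centred on the foot, which I found by looking under the housing edge. The resistance climbed from almost nothing to about 5.9 N over the last few mm, and I stopped there.
- **Press test:** Shut fingertips pressed the corner with 13.5 N, rising to about 22 N and held for roughly 1.5 s. The corner height changed by at most 0.1 mm, so it no longer rocks. The press also carried about 7 N of sideways force; the pictures from before and after it show the scale in the same place.
- **Last checks:** The wedge is still in place with the robot clear of everything. The scene picture shows the scale where it stood at the start, with no shift to the pixel (roughly 2 to 3 mm).
- **What disagreed:**
  - **Foot position:** early estimates along the scale's front edge differed by about 15 mm; the direct look settled it.
  - **White jar:** the last scene view put it at the scale's corner, which I take as a false detection, since the top view still showed it in its place. The top view was about 15 mm off its first estimate, which I put down to detection error.
  - **Not re-checked:** I did not look for the painted egg and green pot again at the end; no move came near them.

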